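# Stand the slide box on edge in its archive stand

### The arm

A 7-joint arm with a two-finger parallel gripper is mounted at the origin on a cart in front of the work surface, level with it; the furniture and walls round the work are solid. World frame = base frame: x ahead of the robot, y to its left, z up, the work surface at z = 0. Lengths are in mm, angles in rad, forces in N, time in s.
With the tool pointing down it reaches from about 425 to 975 mm from the base axis. Payload 16.7 kg.
Tool frame: the origin (TCP) lies midway between the tips of the shut fingers; the grasp point (between the pads) lies bot.tcp_to_grasp behind it (bot.tcp_to_grasp is the distance from the TCP to the grasp point, in mm); z points along the fingers, y is the line along which they close (so a half turn about z gives the same grasp; the last joint's range is limited). The gripper opens to 85 mm and grips with 20 to 120 N. Pads are 22 mm wide; open, the fingers measure 114 mm over their backs; the gripper's body (76 mm by 85 mm) begins 54 mm behind the grasp point. The pads swing forward as they close: fully open they stand 13 mm farther back than shut.
Start: joints at [-1.339, 0.426, 0.074, 1.606, -0.034, 1.111, -0.067], TCP at [251.5, 626.356, 195.902] pointing down, gripper open.
Joint ranges: [-2.85, 2.85], [-0.5, 2.14], [-1.23, 1.37], [0.21, 2.46], [-1.02, 4.16], [0.16, 2.05], [-2.73, 2.73]. Speed limits (rad/s): [1.89, 1.89, 2.39, 2.39, 3.01, 3.01, 3.01].

### API

Orientations are given as a unit quaternion [x, y, z, w].
In Python, from cell import monitor, capture, workorder, bot gives the robot as it stands. The module is installed in compiled form; this text tells all that it offers.
- The arm moves only by the tool servo_tool, never from a script. Its argument "rows" is text: rows parted by semicolons, each of 7 numbers parted by spaces: the shift along the tool's x, y, z in mm, then the turn, a rotation vector about the tool's x, y, z in rad, then the finger opening in mm, from 0 to 85.4. In form: tx ty tz rx ry rz fingers; .... A call has 1 to 20 rows; each row is the pose to reach, as a shift and turn from the pose commanded when the call began, along the tool's axes at that moment; what a row does not reach only later rows make up. A row lasts 1/8 s, in which the tool goes at most 62.5 mm and 10.7 degrees, less where a joint would pass 70% of its speed; a pose out of reach is approached as far as the arm can. A call with a gripper value outside its range is refused whole. The fingers move at their own pace and stop on an object; "newtons" is the grip in N (left out, the last holds). Time passes only in rows, so rows that repeat a pose let the fingers close. It gives the time, the measured TCP pose, the force, the opening and the grip force at its end, in the units of the state.
- monitor.get_state(): the state, without advancing time (a new reading comes with each control period).
- capture(name): name is "scene" or "top" or "wrist"; returns a dict with "color" (384x512x3 uint8, red, green, blue), "depth" (384x512 float32, mm along the optical axis (not along the pixel's ray), 0 where there is no reading), "fovy" (degrees; the focal length in pixels is half the picture's height over the tangent of half this angle, whatever the lens; pixels are square), "cx", "cy" (the principal point, pixels), "R" (3x3) and "t" (3): a world point X has camera coordinates R X + t. Camera axes: x right, y down, z forward; pixel columns grow to the right and rows downward; lengths in mm; the calibration is good to about 2 mm. A picture is of the moment at which its call begins.
- workorder.finish_job(): hands the job in; it is judged then, once.
The state is a dict: "clock": time; "joint_positions": joint angles; "dq": joint speeds; "effort": joint torques, N m; "eef_pos": TCP position; "tool_rot": TCP orientation; "wrist_force": force on the tool from outside, world axes, zero at the start; "ft_torque": the same for the moment, N m; "width": opening from 0.0 (shut) to 1.0 (fully open); "finger_force": force on a finger pad.
Only numpy, scipy, OpenCV 4.12 (cv2) and the standard library are available. Lean on these libraries where they do the work, as an engineer would, in place of code of your own. Each camera call takes 0.05 s, during which the arm holds its last target. There are 200 camera calls.

### The job

Take the slide box that leans on the sloping rest and stand it upright on its long hinge edge, roughly centred between the two plates of the archive stand, and let go. Then push the stand's sprung cheek toward the box until it catches and stays, so that the box is held upright between the plates. Leave the specimen cup and the dropper vial where they are.

Things in the scene. Friction and masses are not known exactly. Their poses are not given: they have to be found in the camera images.
- box_centre (a point): Centre of flat slide box, 0.24 kg, shut: 85 (x, latch edge to hinge edge) x 165 (y) x 44 mm (z, out of the lid). +x points to the hinge edge, the long thin side to stand it on, 43 mm from this point. Starts leaning on the rest, hinge edge lowest, faces 35 degrees from vertical; the upper 40 mm of both faces is free over the middle 100 mm, for pinching by a tool tilted in line with the faces.
- rest: Fixed sloping rest: two 18 mm wide aluminium arms 120 mm apart with lips at their lower ends, about 95 x 138 x 60 mm. Origin on the counter at its middle; x is the horizontal direction toward which the box's lower edge points (its top leans to -x), y along the box's length.
- stand: Fixed archive stand: base plate 180 (x, -120 to +60) x 184 mm, 4 mm thick, on which the box stands. Fixed end plate, inner face at x = +47 mm; opposite it the sliding cheek, inner face at x = -38 mm open, -4 mm caught. Both plates rise to 40 mm above the counter. x is the direction to push the cheek, and that of the box's thickness; the box's length goes along y. Origin on the counter.
- stand_bay (a point): Middle of the open bay (85 mm wide) on top of the stand's base plate, 4 mm above the counter; axes as stand. The box should stand centred over this point.
- cheek_pad (a point): Middle of the outer face of the black ribbed thumb pad (44 mm wide, 11 to 41 mm above the counter), carried on two rods 42 mm out from the cheek's outer face; push it along the stand's +x. Moves with the cheek. Keep clear of the sprung pin on a bracket 18 mm ahead of this face and 70 mm to +y, which rides over a small tooth on the base; its head is 44 mm above the counter.
- cheek (a joint): Travel of the cheek in m: 0 open, end stop 0.038. A spring (2 N open, 5 N at the end) drives it back to 0 unless pushed past about 0.033, where its pin drops behind a tooth and holds it at about 0.033; push on toward the end stop to be sure. The pin climbs from about 0.012 on; with the box to shove along, the push takes about 6 to 10 N.
- cup: Bystander: loose white specimen cup, 49 mm across, 55 mm high, origin under its centre.
- vial: Bystander: loose small dropper vial, 26 mm across, 58 mm high, origin under its centre.

How it is judged:
By the outcome, as a careful person would: the job done as asked, in the order asked, and still so for the second after the job is handed in, with the robot touching nothing.
It also fails if it takes over 64 s, if anything falls off the work surface, if the arm or the gripper's body presses on something with over 40 N, if the wrist force passes 120 N, or if a joint passes its speed limit or range.

## Working session

There is one attempt and no reset: what is moved stays moved. The work goes in short steps, Python scripts to look and compute and a tool call to move; the robot and the scene stay as the last step left them, time stands still between calls to the robot, and variables do not carry over. Pictures are saved under pics/ and viewed, at most 12 in all, crops included, and the job is handed in when it is done.

Besides the shell and the picture viewer there is one more tool, called after "Call:" by a JSON object that holds its "fn" and its "kwargs". servo_tool: Moves the arm, as the interface text tells. Its arguments: {"type":"object","properties":{"rows":{"type":"string"},"newtons":{"type":"number"}},"required":["rows"]}

```bash
mkdir -p pics; cat > h.py <<'E'
import numpy as np, cv2
from scipy.spatial.transform import Rotation as Ro
from cell import monitor, capture, workorder, bot
def cam(name, save=None):
    c=capture(name)
    c['f']=c['color'].shape[0]/2/np.tan(np.radians(c['fovy'])/2)
    c['R']=np.array(c['R']);c['t']=np.array(c['t'])
    if save: cv2.imwrite('pics/'+save, c['color'][:,:,::-1])
    return c
def cloud(c):
    d=c['depth'];v,u=np.mgrid[:d.shape[0],:d.shape[1]]
    P=np.stack([(u-c['cx'])/c['f']*d,(v-c['cy'])/c['f']*d,d],-1)
    P=(P-c['t'])@c['R']
    P[d<=0]=np.nan
    return P
def st():
    s=monitor.get_state(); return s
E
python3 - <<'E'
from h import *
a=cam('scene','s1.png');b=cam('top','t1.png')
s=st();print(s['clock'],s['eef_pos'],s['tool_rot'],bot.tcp_to_grasp)
for n,c in(('scene',a),('top',b)):
    P=cloud(c);print(n,'campos',-c['R'].T@c['t'],c['f'],np.nanmean(c['depth']>0))
    np.save(n+'.npy',P)
im=np.hstack([a['color'],b['color']])[:,:,::-1]
E
```

```text
0.1 [251.39214777 625.98129092 195.25570057] [ 1.89770654e-01  9.81828262e-01 -5.99483483e-04 -6.39557465e-05] 18.700000000000003
scene campos [ -54.91567975 -711.97984448  816.7042043 ] 468.92565392006594 0.995697021484375
top campos [ 312.08290865   34.35206938 1286.310234  ] 406.927471095673 0.995849609375
```

View pics/s1.png

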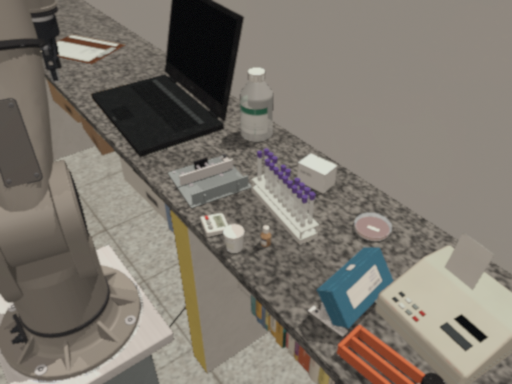

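View pics/t1.png

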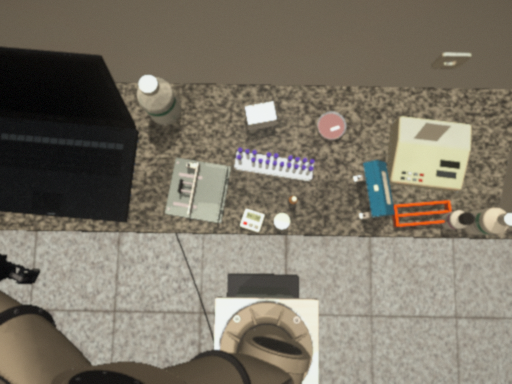

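The scene view shows the blue box on its rest at (355,287), the stand at (207,180), the cup at (234,238) and the vial at (266,233). In the top view the box is at (377,190) with its rest arms poking out at (360,178) and (363,215). The stand is at (197,190), with its cheek and pad on the left.

```bash
python3 - <<'E'
from h import *
im={n:cv2.imread(f'pics/{n[0]}1.png') for n in('scene','top')}
for n in im:
    P=np.load(n+'.npy');hsv=cv2.cvtColor(im[n],cv2.COLOR_BGR2HSV)
    m=cv2.inRange(hsv,(92,120,50),(112,255,255))
    k,l,s,_=cv2.connectedComponentsWithStats(m);i=1+np.argmax(s[1:,4]);print(n,'blue',s[i])
    Q=P[(l==i)&(cv2.erode(m,np.ones((3,3)))>0)];Q=Q[~np.isnan(Q).any(1)]
    print(np.percentile(Q,[1,50,99],axis=0).round())
    # RANSAC planes
    rng=np.random.default_rng(0);R_=Q.copy()
    for _ in range(3):
        best=None
        for _ in range(400):
            a=R_[rng.choice(len(R_),3,False)];nn=np.cross(a[1]-a[0],a[2]-a[0]);L=np.linalg.norm(nn)
            if L<50: continue
            nn/=L;d=abs((R_-a[0])@nn)<2
            if best is None or d.sum()>best.sum():best=d
        B=R_[best];c=B.mean(0);w=np.linalg.svd(B-c)[2]
        if len(B)<30:break
        e=(B-c)@w.T
        print(' plane n',w[2].round(3),'c',c.round(1),len(B),'long',w[0].round(3),np.ptp(e,axis=0).round(1)); R_=R_[~best]
        if len(R_)<60:break
P=np.load('top.npy')
for (u,v) in [(282,221),(294,199),(171,215),(180,158)]: print(u,v,P[v,u].round(1))
c=[cv2.resize(im['top'][140:240,150:410],None,fx=3,fy=3,interpolation=2),cv2.resize(im['scene'][140:260,150:410],None,fx=3,fy=3)[:,:]]
cv2.imwrite('pics/c1.png',np.vstack([c[0][:,:],c[1][:,:]])[:600])
# heightmap-ish of stand in top
T=P[150:230:3,160:240:4,2];np.set_printoptions(linewidth=200);print(T.round(0).astype(int))
E
```

```text
scene blue [ 320  249   71   78 2043]
[[ 405. -381.   36.]
 [ 432. -340.   89.]
 [ 561. -298.  108.]]
 plane n [-0.112  0.811 -0.574] c [ 467.4 -350.    80.8] 619 long [-0.983 -0.176 -0.057] [159.5  84.8   4.6]
 plane n [ 0.082 -0.576 -0.814] c [ 480.5 -315.7   98.3] 305 long [-0.988 -0.157  0.012] [148.   36.1   3.7]
 plane n [0.99  0.144 0.003] c [ 408.5 -348.7   65.5] 298 long [ 0.084 -0.558 -0.826] [74.8 37.3  3.6]
top blue [364 161  29  55 848]
[[ 412. -362.   67.]
 [ 477. -314.  100.]
 [ 562. -290.  112.]]
 plane n [ 0.08  -0.565 -0.821] c [ 482.9 -311.7  100.5] 337 long [-0.989 -0.15   0.006] [153.3  38.7   4. ]
 plane n [-0.08   0.574  0.815] c [ 484.9 -314.1   98.5] 143 long [-0.993 -0.115 -0.016] [152.8  40.9   3.4]
 plane n [-0.081  0.576  0.813] c [ 490.3 -308.8  102.8] 71 long [-0.986 -0.167  0.02 ] [148.7  36.7   3.4]
282 221 [386.  -41.3  56.2]
294 199 [453.4 -76.9  57.8]
171 215 [401.8 305.8   3.5]
180 158 [ 5.862e+02  2.859e+02 -1.000e-01]
[[                  -1                   -1                    0                   -2                   -4                   -1  
[... 10761 characters left out ...]
                  1                    3                   -2                    2                    3                    1                    5                    4
                     5                    0]
 [                  -3                    5                    1                    4                    0                    3                    4                    3                    3
                     1                    4                   -1                    1                    2                    3                   -3                    0                   -1
                     5                    2]]<stdin>:28: RuntimeWarning: invalid value encountered in cast
```

View pics/c1.png

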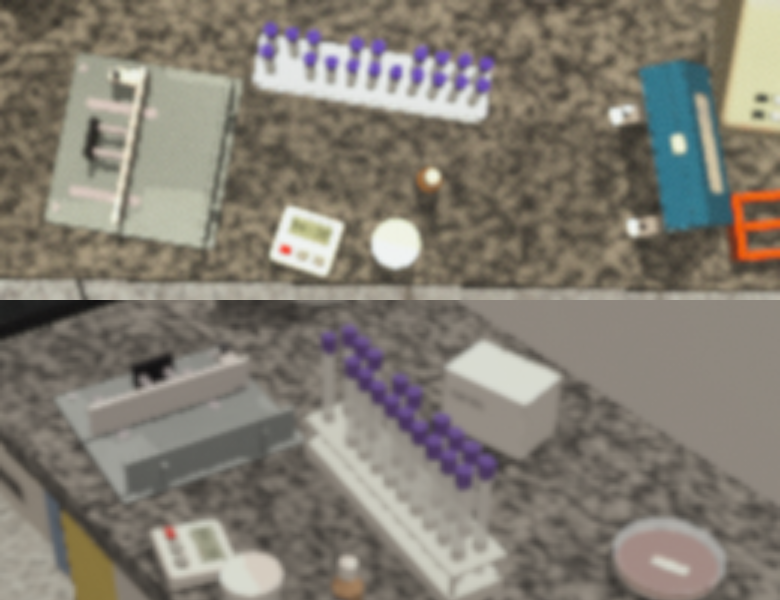

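Crop: the cheek runs from (140,70) to (117,220), with its pad to the left at (92,140) and the pin at (125,75). The end plate is the right edge at about (225,160). So the push direction is about world −y, and the box's hinge edge also points to −y.

```bash
python3 - <<'E'
from h import *
np.set_printoptions(precision=2,suppress=True)
im={n:cv2.imread(f'pics/{n[0]}1.png') for n in('scene','top')}
# box: in axes from yaw
for n in im:
    P=np.load(n+'.npy');hsv=cv2.cvtColor(im[n],cv2.COLOR_BGR2HSV)
    m=cv2.inRange(hsv,(92,100,40),(112,255,255));k,l,s,_=cv2.connectedComponentsWithStats(m);i=1+np.argmax(s[1:,4])
    Q=P[l==i];Q=Q[~np.isnan(Q).any(1)]
    for psi in (8.5,):
        p=np.radians(psi);h=np.array([np.sin(p),-np.cos(p),0]);z=np.array([0,0,1]);t=np.radians(35)
        bx=h*np.sin(t)-z*np.cos(t);by=np.array([np.cos(p),np.sin(p),0]);bn=h*np.cos(t)+z*np.sin(t)
        E=np.stack([Q@bx,Q@by,Q@bn],1)
        print(n,'bx,by,bn pct',np.percentile(E,[.5,2,10,50,90,98,99.5],axis=0).T)
        sel=(E[:,0]<np.percentile(E[:,0],5)+8);
        # latch face: points with bn well inside
        L=E[(E[:,2]<np.percentile(E[:,2],99)-8)&(abs(E[:,1]-np.median(E[:,1]))<60)]
        print('  latch bx median',np.median(L[:,0]),len(L)); 
        U=E[(E[:,0]>np.percentile(E[:,0],5)+12)&(abs(E[:,1]-np.median(E[:,1]))<60)]
        print('  upper face bn median',np.median(U[:,2]),len(U))
# stand
P=np.load('top.npy');S=P[145:235,155:245].reshape(-1,3);S=S[(S[:,2]>35)&(S[:,2]<50)]
cl=cv2.partition if 0 else None
for lo,hi in ((0,1),):
    g=np.array([-.15,-.988]);d=S[:,:2]@g;hst=np.histogram(d,bins=np.arange(d.min(),d.max()+4,4));print(list(zip(hst[1].round(),hst[0])))
print(S[:,:2].min(0),S[:,:2].max(0))
E
```

```text
scene bx,by,bn pct [[137.66 138.24 139.   156.7  212.24 219.04 221.32]
 [350.8  351.4  352.47 396.43 497.27 510.03 512.87]
 [345.39 347.79 355.19 385.32 387.81 388.96 389.55]]
  latch bx median 144.82054761819393 734
  upper face bn median 385.6054276986674 1088
top bx,by,bn pct [[130.27 131.76 133.2  136.7  161.48 202.46 212.4 ]
 [353.91 356.47 366.06 431.   501.94 512.79 514.21]
 [344.69 346.47 350.7  371.66 387.27 388.07 388.77]]
  latch bx median 135.73925463634214 425
  upper face bn median 387.1874898670844 59
[(np.float64(-352.0), np.int64(15)), (np.float64(-348.0), np.int64(21)), (np.float64(-344.0), np.int64(4)), (np.float64(-340.0), np.int64(4)), (np.float64(-336.0), np.int64(6)), (np.float64(-332.0), np.int64(3)), (np.float64(-328.0), np.int64(3)), (np.float64(-324.0), np.int64(2)), (np.float64(-320.0), np.int64(1)), (np.float64(-316.0), np.int64(1)), (np.float64(-312.0), np.int64(36)), (np.float64(-308.0), np.int64(69)), (np.float64(-304.0), np.int64(7)), (np.float64(-300.0), np.int64(0)), (np.float64(-296.0), np.int64(0)), (np.float64(-292.0), np.int64(0)), (np.float64(-
[... 479 characters left out ...]
p.float64(-232.0), np.int64(0)), (np.float64(-228.0), np.int64(0)), (np.float64(-224.0), np.int64(0)), (np.float64(-220.0), np.int64(50)), (np.float64(-216.0), np.int64(63)), (np.float64(-212.0), np.int64(0)), (np.float64(-208.0), np.int64(0)), (np.float64(-204.0), np.int64(0)), (np.float64(-200.0), np.int64(0)), (np.float64(-196.0), np.int64(3)), (np.float64(-192.0), np.int64(15)), (np.float64(-188.0), np.int64(12)), (np.float64(-184.0), np.int64(6)), (np.float64(-180.0), np.int64(5)), (np.float64(-176.0), np.int64(9)), (np.float64(-172.0), np.int64(19)), (np.float64(-168.0), np.int64(19)), (np.float64(-164.0), np.int64(9)), (np.float64(-160.0), np.int64(2))]
[389.23  77.46] [601.18 283.51]
```

```bash
cat >> h.py <<'E'
np.set_printoptions(precision=3,suppress=True)
p=np.radians(8.5);t=np.radians(35);H=np.array([np.sin(p),-np.cos(p),0]);Z=np.array([0,0,1.])
BX=H*np.sin(t)-Z*np.cos(t);BY=np.array([np.cos(p),np.sin(p),0]);BN=H*np.cos(t)+Z*np.sin(t)
BC=179*BX+432.5*BY+365*BN
def Rt(z,y): return np.stack([np.cross(y,z),y,z],1)
def rel(R,pos):
    s=st();R0=Ro.from_quat(s['tool_rot']);d=R0.inv().apply(np.array(pos)-s['eef_pos'])
    return np.r_[d,(R0.inv()*Ro.from_matrix(R)).as_rotvec()]
E
python3 - <<'E'
from h import *
print('box c',BC,'latch mid',BC-42.5*BX)
P=np.load('top.npy');I=cv2.imread('pics/t1.png');W=P[145:235,155:245].reshape(-1,3);C=I[145:235,155:245].reshape(-1,3).astype(int)
S=W[(W[:,2]>35)&(W[:,2]<50)];g=np.array([-.15,-.988]);
for lo,hi in((-314,-303),(-222,-212),(-178,-160)):
    q=S[:,:2];q=q[(q@g>lo)&(q@g<hi)];q=q if lo>-200 or 1 else q
    vx,vy,x0,y0=cv2.fitLine(q.astype(np.float32),cv2.DIST_HUBER,0,.01,.01).ravel();e=q@np.array([vx,vy])
    print(lo,'dir',vx,vy,'ang',np.degrees(np.arctan2(vy,vx)),'mid',q.mean(0),'ends',e.min(),e.max(),len(q))
# base by height
k=np.isfinite(W[:,2])&(np.ptp(C,axis=1)<35)&(C.mean(1)>110)
m=np.zeros(8100,np.uint8);m[k]=255;m=cv2.morphologyEx(m.reshape(90,90),cv2.MORPH_OPEN,np.ones((5,5)))
m=cv2.morphologyEx(m,cv2.MORPH_CLOSE,np.ones((9,9)))
c=max(cv2.findContours(m,0,2)[0],key=cv2.contourArea);r=cv2.minAreaRect(c);print('rect',r)
b=cv2.boxPoints(r)
for a in b:
    u,v=(a+[155,145]).round().astype(int);print(P[v,u])
y=BN
for sg in(1,-1):
    R=Rt(BX,sg*BN);print(sg,rel(R,BC-42.5*BX-60*BX))
E
```

```text
box c [ 487.119 -333.321   62.727] latch mid [ 483.515 -309.212   97.541]
-314 dir 0.9893787 -0.1453608 ang -8.358172 mid [487.455 236.159] ends 365.58552718141846 528.3319372831626 113
-222 dir 0.9888123 -0.14916502 ang -8.578541 mid [471.582 146.532] ends 361.07991518272866 528.680561864024 113
-178 dir 0.99359334 -0.113014616 ang -6.4891243 mid [569.85   83.359] ends 535.3097265684655 586.4944468370124 57
rect ((45.642372131347656, 37.66659164428711), (82.44046783447266, 75.18388366699219), 8.29714584350586)
[404.03  359.869   2.24 ]
[644.042 336.356   2.542]
[580.554  66.721 139.713]
[370.926 100.094   1.893]
1 [-546.49  -751.587   49.524   -0.215   -0.789    2.507]
-1 [-546.49  -751.587   49.524    0.595   -0.162   -0.513]
```

```bash
python3 - <<'E'
from h import *
a=np.radians(10);R=Rt(-Z,np.array([np.cos(a),np.sin(a),0]));print(rel(R,[480,250,320]))
E
```

```text
[-352.262 -263.861 -124.391   -0.001    0.001    1.014]
```

Call:
{"fn": "servo_tool", "kwargs": {"rows": "0 0 -62 0 0 0 70;0 0 -124 0 0 0 70;-352 -264 -124 0 0 1.014 70;-352 -264 -124 0 0 1.014 70;-352 -264 -124 0 0 1.014 70;-352 -264 -124 0 0 1.014 70;-352 -264 -124 0 0 1.014 70;-352 -264 -124 0 0 1.014 70;-352 -264 -124 0 0 1.014 70;-352 -264 -124 0 0 1.014 70;-352 -264 -124 0 0 1.014 70;-352 -264 -124 0 0 1.014 70"}}

```text
clock: 1.6
eef_pos: [479.1, 251.4, 319.7]
tool_rot: [0.642, 0.767, -0.0, -0.0]
wrist_force: [0.9, 0.1, 0.8]
width: 0.817
finger_force: 0.0
```

```bash
python3 - <<'E'
from h import *
s=st();print(s['clock'],s['eef_pos'],s['joint_positions'],s['width'],s['wrist_force'])
R=Rt(BX,BN);G=BC-42.5*BX
print(rel(R,G-110*BX), G-110*BX)
E
```

```text
1.6 [479.084 251.397 319.676] [-1.002  0.11   0.443  1.764 -0.049  1.279 -0.37 ] 0.8172957353137427 [0.853 0.121 0.821]
[-489.565  -92.424  132.103   -0.474   -0.487    1.545] [ 474.19  -246.812  187.648]
```

Call:
{"fn": "servo_tool", "kwargs": {"rows": "-490 -92 0 -0.474 -0.487 1.545 70;-490 -92 0 -0.474 -0.487 1.545 70;-490 -92 0 -0.474 -0.487 1.545 70;-490 -92 0 -0.474 -0.487 1.545 70;-490 -92 0 -0.474 -0.487 1.545 70;-490 -92 0 -0.474 -0.487 1.545 70;-490 -92 0 -0.474 -0.487 1.545 70;-490 -92 0 -0.474 -0.487 1.545 70;-490 -92 0 -0.474 -0.487 1.545 70;-490 -92 0 -0.474 -0.487 1.545 70;-490 -92 0 -0.474 -0.487 1.545 70;-490 -92 132 -0.474 -0.487 1.545 70;-490 -92 132 -0.474 -0.487 1.545 70;-490 -92 132 -0.474 -0.487 1.545 70;-490 -92 132 -0.474 -0.487 1.545 70;-490 -92 132 -0.474 -0.487 1.545 70"}}

```text
clock: 3.6
eef_pos: [475.8, -248.2, 190.0]
tool_rot: [0.951, 0.069, 0.024, 0.3]
wrist_force: [-0.2, -1.1, 1.0]
width: 0.821
finger_force: 0.0
```

```bash
python3 - <<'E'
from h import *
s=st();print(s['clock'],s['eef_pos'],s['joint_positions'],s['width'],s['wrist_force'])
R=Rt(BX,BN);G=BC-42.5*BX
print(rel(R,G-110*BX), rel(R,G+36*BX))
c=cam('wrist','w1.png');print(-c['R'].T@c['t'])
P=cloud(c);I=cv2.cvtColor(cv2.imread('pics/w1.png'),cv2.COLOR_BGR2HSV);m=cv2.inRange(I,(90,100,30),(115,255,255))
Q=P[m>0];Q=Q[np.isfinite(Q).all(1)]-BC;E=np.stack([Q@BX,Q@BY,Q@BN],1);print(len(E),np.percentile(E,[1,5,50,95,99],axis=0).T)
E
```

```text
3.6 [ 475.829 -248.219  189.975] [-0.639  0.153  0.636  2.207  0.709  0.855 -1.925] 0.8209014862347312 [-0.237 -1.061  0.987]
[-1.424 -2.669  0.967 -0.    -0.002 -0.003] [ -1.735  -2.644 146.966  -0.     -0.002  -0.003]
[ 541.178 -134.781  335.91 ]
5581 [[ -43.188  -42.71   -41.598  -40.104  865.557]
 [-647.881  -69.945   15.942   76.769   82.199]
 [ -20.202  -18.608   -1.164   18.304 1165.528]]
```

View pics/w1.png

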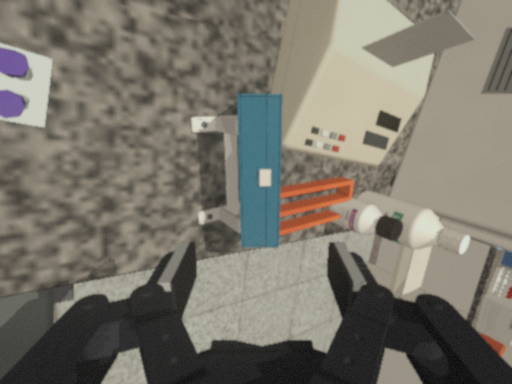

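Wrist view: the box is seen end on at (262,170), midway between the fingers in column and in line with them. The fingers stand clear on either side, and the measured extents match the estimate to 1–2 mm. A half turn will keep joint 7 well inside its range for the rest of the job, so I'm doing it now, in free air.

Call:
{"fn": "servo_tool", "kwargs": {"rows": "-1 -3 1 0 0 -1.57 70;-1 -3 1 0 0 -1.57 70;-1 -3 1 0 0 -1.57 70;-1 -3 1 0 0 -1.57 70;-1 -3 1 0 0 -1.57 70;-1 -3 1 0 0 -1.57 70;-1 -3 1 0 0 -1.57 70;-1 -3 1 0 0 -1.57 70;-1 -3 1 0 0 -3.14 70;-1 -3 1 0 0 -3.14 70;-1 -3 1 0 0 -3.14 70;-1 -3 1 0 0 -3.14 70;-1 -3 1 0 0 -3.14 70;-1 -3 1 0 0 -3.14 70;-1 -3 1 0 0 -3.14 70;-1 -3 1 0 0 -3.14 70;-1 -3 1 0 0 -3.14 70;-1 -3 1 0 0 -3.14 70;-1 -3 1 0 0 -3.14 70"}}

```text
clock: 6.02
eef_pos: [473.6, -246.6, 186.1]
tool_rot: [-0.067, 0.951, -0.3, 0.024]
wrist_force: [0.7, 0.6, -0.1]
width: 0.822
finger_force: 0.0
```

```bash
python3 - <<'E'
from h import *
s=st();print(s['clock'],s['eef_pos'],s['joint_positions'],s['width'],s['wrist_force'])
R=Rt(BX,-BN);G=BC-42.5*BX-1*BN
print(rel(R,G-110*BX), rel(R,G+36*BX))
E
```

```text
6.025 [ 473.585 -246.605  186.101] [-0.402  0.143  0.365  2.202  0.749  0.887  1.159] 0.8222709471387286 [ 0.699  0.591 -0.074]
[-0.569 -0.124 -1.098 -0.     0.    -0.008] [ -0.525  -0.075 144.902  -0.      0.     -0.008]
```

Call:
{"fn": "servo_tool", "kwargs": {"rows": "0 0 40 0 0 0 70;0 0 80 0 0 0 70;0 0 105 0 0 0 70;0 0 120 0 0 0 70;0 0 135 0 0 0 70;0 0 150 0 0 0 70;0 0 150 0 0 0 70;0 0 150 0 0 0 35;0 0 150 0 0 0 35;0 0 150 0 0 0 35;0 0 150 0 0 0 35;0 0 150 0 0 0 35;0 0 150 0 0 0 35;0 0 150 0 0 0 35", "newtons": 60}}

```text
clock: 7.78
eef_pos: [486.4, -333.0, 64.3]
tool_rot: [-0.068, 0.951, -0.301, 0.023]
wrist_force: [-2.0, -4.1, 15.8]
width: 0.466
finger_force: 59.1
```

```bash
python3 - <<'E'
from h import *
s=st();print(s['clock'],s['eef_pos'],s['joint_positions'],s['width']*85.4,s['wrist_force'],s['finger_force'])
E
```

```text
7.775 [ 486.383 -333.004   64.346] [-0.262  0.437  0.46   2.233  0.921  0.505  1.038] 39.83739180359938 [-1.963 -4.074 15.832] 59.10002052783966
```

Call:
{"fn": "servo_tool", "kwargs": {"rows": "0 0 -10 0 0 0 35;0 0 -25 0 0 0 35;0 0 -50 0 0 0 35;0 0 -80 0 0 0 35;0 0 -110 0 0 0 35;0 0 -150 0 0 0 35;0 0 -190 0 0 0 35;0 0 -230 0 0 0 35;0 0 -230 0 0 0 35;0 0 -230 0 0 0 35"}}

```text
clock: 9.02
eef_pos: [466.1, -201.4, 250.4]
tool_rot: [-0.069, 0.951, -0.3, 0.022]
wrist_force: [-1.0, 0.2, -2.7]
width: 0.476
finger_force: 63.1
```

```bash
cat >> h.py <<'E'
YS=np.array([.989,-.147,0]);YS/=np.linalg.norm(YS);XS=np.cross(YS,Z);BAY=np.array([479.3,191.3,4])
RS=Rt(-Z,-XS)
E
python3 - <<'E'
from h import *
s=st();print(s['clock'],s['eef_pos'],s['joint_positions'],s['width'],s['wrist_force'],s['finger_force'])
c=cam('wrist','w2.png')
# box upright in tool frame: find blue points in tool frame
P=cloud(c);I=cv2.cvtColor(cv2.imread('pics/w2.png'),cv2.COLOR_BGR2HSV);m=cv2.inRange(I,(90,100,30),(115,255,255))
m=cv2.erode(m,np.ones((3,3)));k,l,q,_=cv2.connectedComponentsWithStats(m);i=1+np.argmax(q[1:,4])
Q=P[l==i];Q=Q[np.isfinite(Q).all(1)];T=Ro.from_quat(s['tool_rot']).inv().apply(Q-s['eef_pos'])
print(len(T),np.percentile(T,[1,5,50,95,99],axis=0).T)
print(rel(RS,[479,191,250]))
E
```

```text
9.025 [ 466.073 -201.411  250.441] [-0.483  0.031  0.319  2.148  0.691  1.091  1.182] 0.47634598258657196 [-0.986  0.218 -2.681] 63.06168196722865
15275 [[-61.614 -54.268  28.534  74.18   77.733]
 [-18.426 -15.954   4.003  19.161  20.65 ]
 [-40.789 -40.338 -39.271 -38.2   -37.248]]
[ -69.507  316.865 -221.758   -0.607    0.09     0.283]
```

View pics/w2.png

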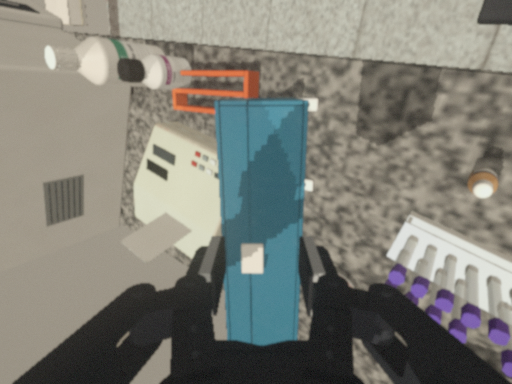

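Wrist view: the box is held between the fingers, with the latch patch at (252,258). The rest is empty, and the hinge edge lies about 46 mm past the TCP.

Call:
{"fn": "servo_tool", "kwargs": {"rows": "0 -15 -20 0 0 0 35;0 -23 -33 0 0 0 35;-9 20 -62 0 0 0 35;-18 70 -93 -0.1 0.015 0.05 35;-27 110 -122 -0.25 0.04 0.12 35;-36 150 -150 -0.4 0.06 0.19 35;-45 190 -178 -0.52 0.08 0.24 35;-54 230 -206 -0.607 0.09 0.283 35;-63 265 -234 -0.607 0.09 0.283 35;-69.5 294 -254.5 -0.607 0.09 0.283 35;-69.5 294 -254.5 -0.607 0.09 0.283 35;-69.5 294 -254.5 -0.607 0.09 0.283 35;-69.5 294 -254.5 -0.607 0.09 0.283 35;-69.5 294 -254.5 -0.607 0.09 0.283 35"}}

```text
clock: 10.82
eef_pos: [479.4, 190.9, 290.8]
tool_rot: [0.074, 0.997, 0.0, 0.0]
wrist_force: [-0.2, -0.8, -2.4]
width: 0.466
finger_force: 63.0
```

```bash
python3 - <<'E'
from h import *
s=st();print(s['clock'],s['eef_pos'],s['joint_positions'],s['wrist_force'],s['finger_force'])
print(rel(RS,[479.3,191.3,120]))
a=cam('scene','s2.png');b=cam('top','t2.png');w=cam('wrist','w3.png')
for n,c in(('scene',a),('top',b),('wrist',w)):
    P=cloud(c);I=cv2.cvtColor(c['color'],cv2.COLOR_RGB2HSV);m=cv2.inRange(I,(90,100,30),(115,255,255))
    m=cv2.erode(m,np.ones((2,2)));k,l,q,_=cv2.connectedComponentsWithStats(m);i=1+np.argmax(q[1:,4])
    Q=P[l==i];Q=Q[np.isfinite(Q).all(1)];T=np.stack([(Q-BAY)@XS,(Q-BAY)@YS,Q[:,2]],1)
    print(n,len(T),np.percentile(T,[1,5,50,95,99],axis=0).T)
# stand from wrist view
P=cloud(w).reshape(-1,3);P=P[np.isfinite(P).all(1)]
T=np.stack([(P-BAY)@XS,(P-BAY)@YS,P[:,2]],1);T=T[(T[:,2]>34)&(T[:,2]<48)&(abs(T[:,0])<100)&(abs(T[:,1])<100)]
h,e=np.histogram(T[:,0],bins=np.arange(-100,100,5));print([(int(x),int(y)) for x,y in zip(e,h) if y>20])
for lo,hi in((-60,-35),(35,60)):
    q=T[(T[:,0]>lo)&(T[:,0]<hi)];print(len(q),np.percentile(q,[2,50,98],axis=0).T if len(q) else '')
cv2.imwrite('pics/c2.png',cv2.resize(np.hstack([a['color'][100:300,120:380],w['color'][::2,::2][:192].repeat(1,0)[:200] if 0 else cv2.resize(w['color'],(267,200))])[:,:,::-1],None,fx=1.5,fy=1.5))
E
```

```text
10.825 [479.441 190.85  290.753] [-0.66   0.082  0.168  1.844 -0.015  1.215  0.935] [-0.193 -0.804 -2.394] 63.04282223805785
[  0.337   0.34  170.753   0.      0.001  -0.001]
scene 1537 [[-18.984  -9.492  21.21   24.752  25.816]
 [-78.264 -77.407 -19.791  75.588  80.712]
 [245.292 248.758 310.455 328.761 329.643]]
top 26 [[ 12.926  15.091  18.554  20.619  20.982]
 [ 61.274  63.127  71.796  80.414  80.876]
 [317.548 318.935 330.117 332.179 334.244]]
wrist 16954 [[-20.671 -18.844  -1.639  17.276  19.401]
 [-77.006 -72.923 -24.011  53.587  61.691]
 [286.737 328.488 329.583 330.633 331.194]]
[(-90, 84), (-85, 79), (-75, 22), (70, 37), (75, 36), (80, 31), (85, 26), (90, 31)]
16 [[-46.72  -44.636 -42.402]
 [-82.536 -80.528 -78.516]
 [ 37.732  39.342  39.798]]
24 [[ 43.423  45.713  47.965]
 [-85.177 -81.171 -77.144]
 [ 38.684  39.433  41.013]]
```

View pics/c2.png

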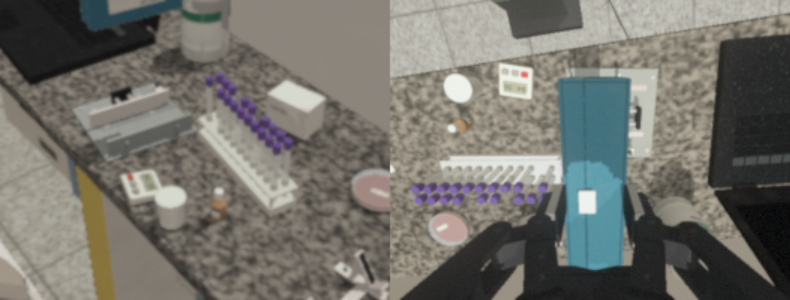

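The picture pair shows the box (right, from the wrist) held above the stand and square to it. The measured box lies within 2 mm of the bay centre, so I'm lowering it.

Call:
{"fn": "servo_tool", "kwargs": {"rows": "0 0 50 0 0 0 35;0 0 100 0 0 0 35;0 0 150 0 0 0 35;0 0 190 0 0 0 35;0 0 210 0 0 0 35;0 0 225 0 0 0 35;0 0 233 0 0 0 35;0 0 236 0 0 0 35;0 0 236 0 0 0 35;0 0 236 0 0 0 35"}}

```text
clock: 12.22
eef_pos: [479.8, 191.9, 55.2]
tool_rot: [0.074, 0.997, 0.0, 0.001]
wrist_force: [-0.4, -0.7, -1.7]
width: 0.473
finger_force: 63.0
```

Call:
{"fn": "servo_tool", "kwargs": {"rows": "0 0 1 0 0 0 35;0 0 2 0 0 0 35;0 0 3 0 0 0 35;0 0 3 0 0 0 35"}}

```text
clock: 12.72
eef_pos: [479.4, 191.7, 51.6]
tool_rot: [0.074, 0.997, 0.0, 0.0]
wrist_force: [-0.2, 0.1, -2.2]
width: 0.474
finger_force: 63.0
```

Call:
{"fn": "servo_tool", "kwargs": {"rows": "0 0 1 0 0 0 35;0 0 2 0 0 0 35;0 0 2 0 0 0 35"}}

```text
clock: 13.1
eef_pos: [479.6, 192.0, 50.0]
tool_rot: [0.074, 0.997, 0.0, 0.0]
wrist_force: [-2.6, -0.1, 6.7]
width: 0.468
finger_force: 65.0
```

Call:
{"fn": "servo_tool", "kwargs": {"rows": "0 0 0 0 0 0 42;0 0 0 0 0 0 46;0 0 0 0 0 0 50;0 0 0 0 0 0 56;0 0 0 0 0 0 62;0 0 0 0 0 0 66;0 0 0 0 0 0 66;0 0 -20 0 0 0 66;0 0 -50 0 0 0 66;0 0 -100 0 0 0 66;0 0 -150 0 0 0 66;0 0 -150 0 0 0 66"}}

```text
clock: 14.6
eef_pos: [481.2, 192.5, 203.4]
tool_rot: [0.074, 0.997, 0.002, 0.003]
wrist_force: [0.3, -0.0, -0.6]
width: 0.776
finger_force: 0.0
```

```bash
cat > see.py <<'E'
from h import *
import sys
s=st();print(s['clock'],s['eef_pos'],s['joint_positions'],s['wrist_force'],s['width'])
tag=sys.argv[1];a=cam('scene','s%s.png'%tag);b=cam('top','t%s.png'%tag);w=cam('wrist','w%s.png'%tag)
for n,c in(('scene',a),('top',b),('wrist',w)):
    P=cloud(c);I=cv2.cvtColor(c['color'],cv2.COLOR_RGB2HSV);m=cv2.inRange(I,(90,100,30),(115,255,255))
    m=cv2.erode(m,np.ones((2,2)));k,l,q,_=cv2.connectedComponentsWithStats(m)
    Q=P[l>0];Q=Q[np.isfinite(Q).all(1)];T=np.stack([(Q-BAY)@XS,(Q-BAY)@YS,Q[:,2]],1);T=T[(abs(T[:,0])<120)&(abs(T[:,1])<120)&(T[:,2]<120)]
    print(n,len(T));
    if len(T): print(np.percentile(T,[1,50,99],axis=0).T)
    P=P.reshape(-1,3);C=c['color'].reshape(-1,3).astype(int);k=np.isfinite(P).all(1);P=P[k];C=C[k];T=np.stack([(P-BAY)@XS,(P-BAY)@YS,P[:,2]],1)
    q=T[(C.max(1)<55)&(T[:,2]>25)&(T[:,2]<47)&(T[:,0]>-110)&(T[:,0]<-35)&(abs(T[:,1])<40)]
    if len(q)>5: print(' pad',len(q),np.percentile(q,[2,50,98],axis=0).T)
    q=T[(T[:,2]>34)&(T[:,2]<44)&(T[:,0]>-62)&(T[:,0]<-2)&(abs(T[:,1])<75)&(C.min(1)>90)]
    if len(q)>5: print(' cheek',len(q),np.percentile(q,[5,50,95],axis=0).T)
cv2.imwrite('pics/c%s.png'%tag,np.hstack([cv2.resize(a['color'][110:230,130:290],(400,300),interpolation=2),cv2.resize(w['color'],(400,300))])[:,:,::-1])
E
python3 see.py 4
```

```text
14.6 [481.201 192.536 203.418] [-0.658  0.156  0.172  1.958 -0.032  1.022  0.951] [ 0.272 -0.034 -0.626] 0.7763095244047954
scene 892
[[-14.98   18.865  24.506]
 [-78.109 -17.176  79.708]
 [ 23.782  82.401  90.218]]
top 26
[[ 5.93  14.416 18.669]
 [59.983 72.404 79.949]
 [79.135 90.828 95.075]]
wrist 5251
[[-21.841  -3.679  16.569]
 [-76.991 -12.807  81.1  ]
 [  7.583  88.743  90.352]]
 cheek 657 [[-47.456 -44.419 -41.969]
 [-67.598  -6.835  65.944]
 [ 36.137  39.383  40.852]]
```

View pics/c4.png

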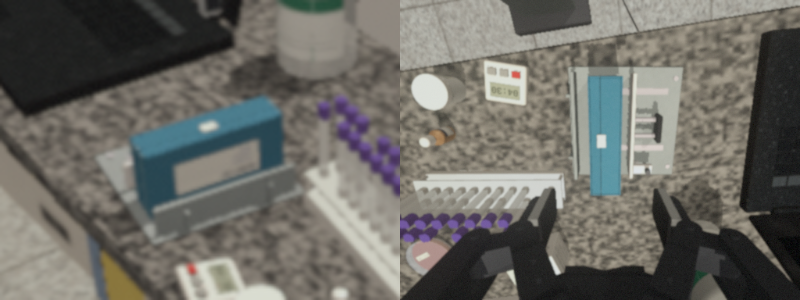

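The box stands upright and centred, with its top at 89 mm and the open bay visible on both sides. Next I'll shut the fingers and move beyond the thumb pad, to the −x side of the stand.

```bash
python3 - <<'E'
from h import *
for x,z in((-128,200),(-128,22)): print(rel(RS,[*(BAY+x*XS)[:2],z]))
E
```

```text
[ -0.363 127.859  -0.839   0.      0.      0.   ]
[ -0.348 127.839 177.161   0.      0.      0.   ]
```

Call:
{"fn": "servo_tool", "kwargs": {"rows": "0 45 0 0 0 0 0;0 90 0 0 0 0 0;0 128 0 0 0 0 0;0 128 0 0 0 0 0;0 128 0 0 0 0 0;0 128 50 0 0 0 0;0 128 100 0 0 0 0;0 128 140 0 0 0 0;0 128 165 0 0 0 0;0 128 177 0 0 0 0;0 128 177 0 0 0 0;0 128 177 0 0 0 0", "newtons": 60}}

```text
clock: 16.25
eef_pos: [499.0, 318.5, 23.8]
tool_rot: [0.074, 0.997, 0.001, 0.001]
wrist_force: [-0.3, 0.3, -0.6]
width: 0.003
finger_force: 0.0
```

```bash
python3 see.py 5; python3 -c "
from h import *
s=st();d=s['eef_pos']-BAY;print(d@XS,d@YS,s['eef_pos'][2])"
```

```text
16.25 [498.97  318.463  23.84 ] [-0.75   0.498  0.093  1.935 -0.068  0.709  0.806] [-0.339  0.295 -0.621] 0.0033795878401451937
scene 887
[[-14.247  18.919  24.621]
 [-78.199 -15.728  79.769]
 [ 25.204  82.257  90.18 ]]
top 674
[[-18.692   0.898  19.023]
 [-77.662  -3.05   78.598]
 [ 56.88   89.941  95.59 ]]
 pad 9 [[-84.331 -83.197 -82.121]
 [-14.196  -0.098   7.327]
 [ 25.857  37.669  43.939]]
 cheek 107 [[-49.964 -45.417 -42.632]
 [-66.818   1.361  70.78 ]
 [ 35.216  39.997  43.458]]
wrist 21018
[[-24.839 -23.553   3.275]
 [-73.515  -6.551  61.43 ]
 [ 44.221  78.183  89.597]]
 cheek 2635 [[-48.197 -46.583 -42.963]
 [-70.042 -20.375  48.476]
 [ 34.825  39.171  40.536]]
-128.7926234853828 0.5735559615401105 23.71836978022266
```

View pics/c5.png

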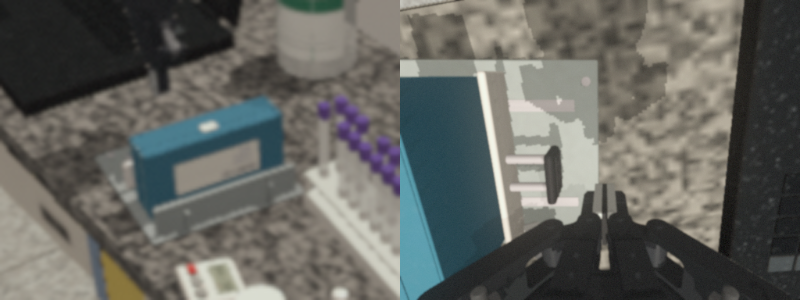

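Wrist view: shut fingers at (605,200), just outside the pad at (553,175) and in line with it. I'm pushing in stages.

Call:
{"fn": "servo_tool", "kwargs": {"rows": "0 -10 0 0 0 0 0;0 -18 0 0 0 0 0;0 -22 0 0 0 0 0;0 -25 0 0 0 0 0;0 -28 0 0 0 0 0;0 -31 0 0 0 0 0;0 -34 0 0 0 0 0;0 -37 0 0 0 0 0;0 -40 0 0 0 0 0;0 -43 0 0 0 0 0;0 -46 0 0 0 0 0;0 -49 0 0 0 0 0;0 -49 0 0 0 0 0"}}

```text
clock: 18.02
eef_pos: [491.2, 269.6, 22.7]
tool_rot: [0.074, 0.997, 0.0, 0.0]
wrist_force: [-0.2, 0.2, 0.5]
width: 0.001
finger_force: 0.0
```

```bash
python3 see.py 6|grep -v '^ *\[.*nan'; python3 -c "
from h import *
s=st();d=s['eef_pos']-BAY;print(d@XS,d@YS,s['eef_pos'][2],s['wrist_force']@XS)"
```

```text
18.025 [491.151 269.55   22.725] [-0.693  0.461  0.095  2.007 -0.067  0.677  0.867] [-0.195  0.198  0.526] 0.0010091727019225615
scene 890
[[-13.583  18.678  24.518]
 [-77.963 -17.229  80.096]
 [ 24.326  82.153  90.041]]
top 596
[[-18.084   1.966  18.929]
 [-70.302  12.1    78.836]
 [ 53.157  89.659  94.917]]
 cheek 46 [[-52.271 -45.647 -42.95 ]
 [-16.947  47.763  71.58 ]
 [ 35.306  39.746  43.559]]
wrist 27247
[[-24.182  -9.044  18.086]
 [-78.225 -40.368  30.847]
 [ 50.499  88.463  90.008]]
 cheek 1976 [[-47.929 -45.725 -42.588]
 [-70.561 -27.363  30.167]
 [ 35.761  39.408  40.58 ]]
-79.59024307777372 0.13509081317935184 22.72979895086339 -0.7698238088952675
```

View pics/w6.png

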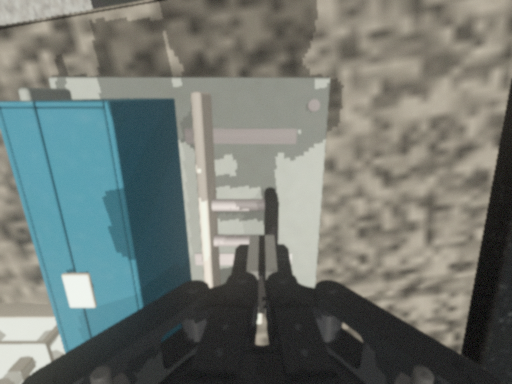

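```bash
python3 - <<'E'
from h import *
c=cam('wrist');s=st()
def pj(X): q=c['R']@np.array(X)+c['t'];return (q[:2]/q[2]*c['f']+[c['cx'],c['cy']]).round(),q[2].round()
R=Ro.from_quat(s['tool_rot']).as_matrix();e=s['eef_pos']
print('tcp',pj(e),'tip up40',pj(e-40*R[:,2]))
for x in(-91,-83):
  for y in(-22,0,22):
    for z in (41,):print('pad',x,y,z,pj([*(BAY+x*XS+y*YS)[:2],z]))
P=cloud(c)
d=lambda u,v:np.array([(P[v,u]-BAY)@XS,(P[v,u]-BAY)@YS,P[v,u,2]])
for u,v in((270,195),(270,210),(270,225),(270,232),(278,250),(282,262),(266,250),(256,250),(244,255),(206,150),(265,205),(276,205),(255,205),(285,205),(240,241)):print(u,v,d(u,v),c['color'][v,u])
E
```

```text
tcp (array([260., 223.]), np.float64(195.0)) tip up40 (array([260., 254.]), np.float64(157.0))
pad -91 -22 41 (array([280., 202.]), np.float64(170.0))
pad -91 0 41 (array([279., 235.]), np.float64(177.0))
pad -91 22 41 (array([278., 266.]), np.float64(184.0))
pad -83 -22 41 (array([266., 202.]), np.float64(170.0))
pad -83 0 41 (array([266., 235.]), np.float64(177.0))
pad -83 22 41 (array([266., 266.]), np.float64(184.0))
270 195 [-85.483 -22.709  31.049] [61 61 57]
270 210 [-85.259 -16.694  40.934] [66 65 59]
270 225 [-85.393  -6.44   40.021] [67 66 62]
270 232 [-85.403  -2.282  41.173] [66 65 61]
278 250 [-88.56   -7.019  70.877] [64 62 58]
282 262 [-89.794  -7.338  82.465] [48 52 48]
266 250 [-82.316 -11.158  78.03 ] [124 121 113]
256 250 [-77.498 -10.843  77.489] [131 127 117]
244 255 [-71.549  -7.142  75.914] [61 60 55]
206 150 [-47.926 -51.398  33.974] [133 127 118]
265 205 [-82.285 -19.235  39.256] [81 79 75]
276 205 [-88.847 -19.44   39.77 ] [66 64 62]
255 205 [-76.026 -14.597  27.367] [179 170 165]
285 205 [-97.472  -5.197   3.212] [198 200 189]
240 241 [-65.759  11.548  26.981] [209 199 195]
```

The pad is visible at (270,190–235), and the fingers appear to end above it at row 240. I'm checking the true tip height against the scene picture.

```bash
python3 - <<'E'
from h import *
c=cam('scene')
def pj(X): q=c['R']@np.array(X)+c['t'];return (q[:2]/q[2]*c['f']+[c['cx'],c['cy']]).round(1)
for z in(0,22,40,60,80): print(z,pj([499,318.5,z]))
a=cv2.imread('pics/s5.png')[90:170,150:250];b=cv2.imread('pics/s6.png')[90:170,150:250]
cv2.imwrite('pics/c6.png',cv2.resize(np.hstack([a,b]),None,fx=4,fy=4,interpolation=0))
E
```

```text
0 [195.4 162.9]
22 [194.8 156.8]
40 [194.2 151.8]
60 [193.6 146.1]
80 [193.  140.3]
```

View pics/c6.png

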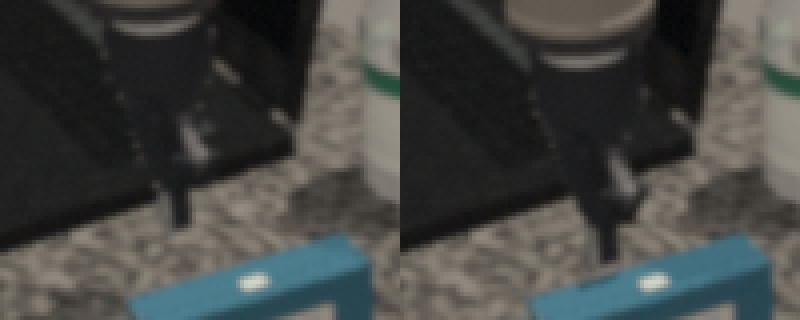

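The scene crop shows the shut finger tips at pixel (195,147), about z = 57, although the TCP reads 23. So the fingers passed above the pad without touching it. I'll back out and go lower, watching the force.

Call:
{"fn": "servo_tool", "kwargs": {"rows": "0 20 0 0 0 0 0;0 45 0 0 0 0 0;0 45 0 0 0 0 0;0 45 4 0 0 0 0;0 45 8 0 0 0 0;0 45 10 0 0 0 0;0 45 10 0 0 0 0"}}

```text
clock: 19.15
eef_pos: [497.7, 314.0, 12.6]
tool_rot: [0.074, 0.997, 0.0, 0.0]
wrist_force: [-0.2, -0.0, 0.2]
width: -0.0
finger_force: 0.0
```

```bash
python3 - <<'E'
from h import *
s=st();print(s['eef_pos'],s['wrist_force'],s['width'],Ro.from_quat(s['tool_rot']).as_matrix()[:,2])
w=cam('wrist');P=cloud(w);R=Ro.from_quat(s['tool_rot'])
T=R.inv().apply((P-s['eef_pos']).reshape(-1,3)).reshape(P.shape)
m=np.isfinite(T).all(2)&(abs(T[...,0])<20)&(abs(T[...,1])<18)&(T[...,2]<-10+0*T[...,2])&(T[...,2]>-140)
q=T[m];print(len(q),np.percentile(q,[0,2,50,98,100],axis=0).T)
m2=np.isfinite(T).all(2)&(abs(T[...,0])<20)&(abs(T[...,1])<18)&(P[...,2]>12);print(np.percentile(T[m2],[0,50,99,100],axis=0).T, P[m2][:,2].min())
v,u=np.where(m);print('px rows',v.min(),v.max(),'cols',u.min(),u.max())
for r in range(v.min(),v.max(),6):
    k=(v==r);print(r,u[k].min(),u[k].max(),np.median(T[r,u[k]],axis=0))
E
```

```text
[497.71  314.044  12.578] [-0.169 -0.039  0.202] -0.0001102718417377831 [ 0.  0. -1.]
13924 [[ -11.928   -5.771   14.697   19.368   19.995]
 [ -17.922  -16.15     0.407   16.846   17.997]
 [-129.493 -128.168 -109.232  -46.554  -38.147]]
[[ -11.928   14.697   19.661   19.995]
 [ -17.922    0.407   17.329   17.997]
 [-129.493 -109.232  -43.458  -38.147]] 50.721568377314306
px rows 235 383 cols 181 337
235 250 273 [ 11.111   0.636 -39.322]
241 249 274 [ 11.145   0.632 -46.033]
247 237 286 [ 10.659   0.628 -51.299]
253 235 288 [ 10.359   0.626 -56.492]
259 234 289 [ 10.815   0.852 -62.531]
265 233 290 [ 10.548   0.62  -67.017]
271 232 291 [ 11.046   0.616 -72.338]
277 228 295 [ 12.348   0.406 -78.455]
283 224 299 [ 12.119   0.621 -82.04 ]
289 216 304 [ 11.967  -0.019 -85.528]
295 215 305 [ 11.947  -0.028 -88.964]
301 214 306 [ 12.096  -0.252 -92.407]
307 212 311 [  17.105    0.413 -101.373]
313 210 313 [  17.013    0.636 -103.966]
319 208 315 [  17.143   -1.234 -106.662]
325 206 317 [  16.988    0.627 -108.921]
331 204 319 [  17.039    0.648 -111.267]
337 201 322 [  17.093    0.636 -113.51 ]
343 199 324 [  17.109    0.634 -115.61 ]
349 197 326 [  16.925    0.596 -117.42 ]
355 195 328 [  16.553    0.736 -118.977]
361 193 328 [  16.942    0.454 -121.138]
367 191 331 [  16.869    0.181 -122.801]
373 187 332 [  17.175    0.054 -124.715]
379 183 336 [  18.912   -0.067 -127.672]
```

Two cameras agree that the shut tips sit about 36 mm behind the reported TCP. I'm lowering until the tips are at about z = 18.

Call:
{"fn": "servo_tool", "kwargs": {"rows": "0 4 8 0 0 0 0;0 4 16 0 0 0 0;0 4 20 0 0 0 0;0 4 20 0 0 0 0"}}

```text
clock: 19.7
eef_pos: [498.1, 318.0, -7.8]
tool_rot: [0.074, 0.997, -0.0, 0.0]
wrist_force: [0.4, -0.3, 0.1]
width: -0.003
finger_force: 0.0
```

Call:
{"fn": "servo_tool", "kwargs": {"rows": "0 0 5 0 0 0 0;0 0 10 0 0 0 0;0 0 10 0 0 0 0"}}

```text
clock: 20.08
eef_pos: [498.1, 318.2, -17.7]
tool_rot: [0.074, 0.997, -0.0, 0.0]
wrist_force: [-0.4, -0.1, 0.2]
width: -0.002
finger_force: 0.0
```

```bash
python3 - <<'E'
from h import *
s=st();d=s['eef_pos']-BAY;print(d@XS,d@YS,s['eef_pos'],s['wrist_force'])
w=cam('wrist','w7.png');P=cloud(w)
T=np.stack([(P-BAY)@XS,(P-BAY)@YS,P[...,2]],-1)
m=np.isfinite(T).all(2)&(T[...,0]<-95)&(T[...,0]>-150)&(abs(T[...,1])<20)&(T[...,2]>10)&(T[...,2]<60)
q=T[m];print(len(q),np.percentile(q,[1,50,99],axis=0).T)
m=np.isfinite(T).all(2)&(T[...,0]<-75)&(T[...,0]>-97)&(abs(T[...,1])<40)&(T[...,2]>36)&(T[...,2]<45)
q=T[m];print('pad',len(q),np.percentile(q,[2,50,98],axis=0).T)
E
```

```text
-128.23638292037248 -0.049388276433867756 [498.104 318.15  -17.696] [-0.396 -0.126  0.194]
2361 [[-142.341 -129.06  -115.431]
 [ -12.561  -10.5      8.995]
 [  22.093   44.346   59.721]]
pad 1016 [[-89.987 -86.857 -82.707]
 [-22.185  -8.602   7.639]
 [ 36.401  40.126  41.619]]
```

The TCP now reads below the counter with no contact, which confirms the offset. The gap from finger to pad is about 25 mm, so I'm pushing.

Call:
{"fn": "servo_tool", "kwargs": {"rows": "0 -10 0 0 0 0 0;0 -18 0 0 0 0 0;0 -23 0 0 0 0 0;0 -26 0 0 0 0 0;0 -29 0 0 0 0 0;0 -32 0 0 0 0 0;0 -34 0 0 0 0 0;0 -34 0 0 0 0 0"}}

```text
clock: 21.12
eef_pos: [493.5, 284.7, -17.2]
tool_rot: [0.074, 0.997, 0.0, 0.0]
wrist_force: [1.1, 2.7, 1.6]
width: 0.003
finger_force: 1.2
```

Call:
{"fn": "servo_tool", "kwargs": {"rows": "0 -3 0 0 0 0 0;0 -6 0 0 0 0 0;0 -9 0 0 0 0 0;0 -12 0 0 0 0 0;0 -15 0 0 0 0 0;0 -18 0 0 0 0 0;0 -18 0 0 0 0 0"}}

```text
clock: 22.0
eef_pos: [490.8, 266.9, -17.1]
tool_rot: [0.074, 0.997, 0.0, 0.0]
wrist_force: [0.9, 3.0, 2.0]
width: -0.001
finger_force: 2.1
```

```bash
python3 see.py 8; python3 -c "
from h import *
s=st();d=s['eef_pos']-BAY;print(d@XS,d@YS,s['eef_pos'][2],s['wrist_force']@XS)"
```

```text
22.0 [490.826 266.946 -17.136] [-0.678  0.522  0.081  2.025 -0.072  0.596  0.875] [0.861 3.003 2.036] -0.0014135867197013464
scene 888
[[ -8.944  27.082  32.996]
 [-78.17  -14.491  80.704]
 [ 31.563  83.133  89.957]]
top 587
[[ -9.336  11.409  27.549]
 [-72.677  14.296  79.077]
 [ 50.65   90.019  95.647]]
 cheek 10 [[-53.306 -39.665 -28.624]
 [ 64.358  68.896  73.557]
 [ 34.515  36.369  41.176]]
wrist 23402
[[-16.205 -14.848   4.287]
 [-78.175 -38.699   5.028]
 [ 61.557  86.446  89.773]]
 pad 971 [[-87.602 -62.713 -57.161]
 [-22.592  -9.408   1.218]
 [ 26.672  39.892  46.263]]
 cheek 3519 [[-21.662 -19.714 -15.434]
 [-71.569 -35.266  13.007]
 [ 35.015  39.114  40.484]]
-76.51384179358988 0.25983963129378485 -17.177325373992225 -3.9710308835190955
```

Cheek has moved 27 mm, and the box slid along still upright. I'm pushing on to the end stop.

Call:
{"fn": "servo_tool", "kwargs": {"rows": "0 -2 0 0 0 0 0;0 -4 0 0 0 0 0;0 -6 0 0 0 0 0;0 -8 0 0 0 0 0;0 -9 0 0 0 0 0;0 -10 0 0 0 0 0;0 -10 0 0 0 0 0"}}

```text
clock: 23.02
eef_pos: [489.3, 257.2, -17.3]
tool_rot: [0.074, 0.997, 0.0, 0.0]
wrist_force: [1.3, 6.3, 1.6]
width: -0.001
finger_force: 2.8
```

Call:
{"fn": "servo_tool", "kwargs": {"rows": "0 -1 0 0 0 0 0;0 -2 0 0 0 0 0;0 -2 0 0 0 0 0"}}

```text
clock: 23.4
eef_pos: [489.0, 255.5, -17.2]
tool_rot: [0.074, 0.997, 0.001, 0.0]
wrist_force: [1.4, 6.4, -0.2]
width: 0.004
finger_force: 3.4
```

Call:
{"fn": "servo_tool", "kwargs": {"rows": "0 -1 0 0 0 0 0;0 -2 0 0 0 0 0;0 -2 0 0 0 0 0"}}

```text
clock: 23.78
eef_pos: [489.1, 255.3, -17.1]
tool_rot: [0.073, 0.997, 0.002, 0.001]
wrist_force: [3.1, 15.5, -3.5]
width: -0.003
finger_force: 7.6
```

```bash
python3 see.py 9 | tail -12
```

```text
[ 55.787  67.478  74.089]
 [ 34.253  35.508  42.796]]
wrist 23980
[[ -4.518  -3.165  16.093]
 [-78.457 -39.342   4.564]
 [ 61.067  86.404  89.762]]
 pad 1096 [[-75.658 -50.743 -45.435]
 [-22.69   -9.727   2.974]
 [ 26.385  39.923  46.105]]
 cheek 3553 [[-10.093  -8.158  -3.827]
 [-71.516 -34.261  12.711]
 [ 34.991  39.162  40.527]]
```

The end stop is reached at 15 N, with the cheek at full travel. I'm backing off and checking that it stays caught.

Call:
{"fn": "servo_tool", "kwargs": {"rows": "0 5 0 0 0 0 0;0 15 0 0 0 0 0;0 35 0 0 0 0 0;0 60 0 0 0 0 0;0 60 -40 0 0 0 0;0 60 -90 0 0 0 0;0 60 -150 0 0 0 0;0 60 -200 0 0 0 0;0 60 -200 0 0 0 0;0 60 -200 0 0 0 0"}}

```text
clock: 25.18
eef_pos: [497.0, 313.3, 182.5]
tool_rot: [0.073, 0.997, 0.0, 0.0]
wrist_force: [0.9, -0.8, -1.0]
width: -0.0
finger_force: 0.0
```

```bash
python3 see.py 10; python3 - <<'E'
from h import *
c=cam('top');P=cloud(c)
I=c['color']
for u,v in((282,221),(294,199)):print(P[v,u].round(1))
a=cv2.imread('pics/c10.png');t=cv2.resize(I[140:240,150:310][:,:,::-1],(400,250));cv2.imwrite('pics/c11.png',np.vstack([a,np.hstack([t,t*0])]))
E
```

```text
25.175 [496.953 313.318 182.51 ] [-0.77   0.297  0.119  1.827 -0.041  1.02   0.79 ] [ 0.853 -0.803 -0.972] -0.00037348391719197057
scene 812
[[  7.56   38.621  44.774]
 [-78.316 -14.185  80.134]
 [ 41.09   83.753  90.176]]
top 651
[[  2.894  21.344  39.147]
 [-77.578  -2.788  78.641]
 [ 10.463  89.832  95.055]]
 pad 7 [[-50.562 -49.858 -49.037]
 [ -9.117   0.686   5.913]
 [ 29.522  37.274  44.22 ]]
 cheek 71 [[-56.099 -15.283 -12.594]
 [-61.017  18.898  73.279]
 [ 34.304  40.098  43.077]]
wrist 5455
[[ -3.709  13.033  36.522]
 [-76.676 -21.731  79.057]
 [ 86.932  88.664  90.222]]
 cheek 932 [[-50.    -13.263  -9.51 ]
 [-67.436  -0.933  68.898]
 [ 35.147  39.328  40.978]]
[386.  -41.2  56.7]
[453.4 -76.9  57.7]
```

View pics/c11.png

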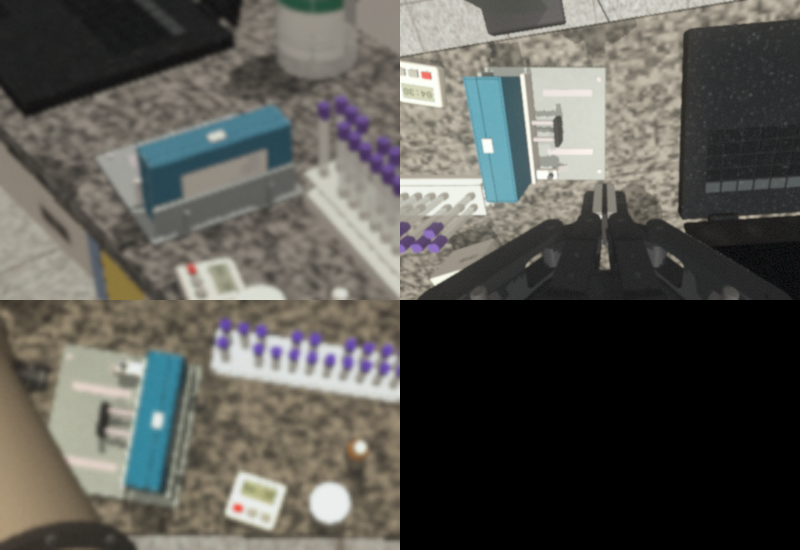

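The cheek has stayed at 33 mm, so it is caught. The box is upright between the plates, and the cup and vial have not moved.

```bash
python3 -c "
from h import *
print(workorder.finish_job())"
```

```text
the job is handed in; nothing more can be done
None
```

The slide box stands upright on its hinge edge in the stand, held by the caught cheek (33 mm of travel), with the cup and vial unmoved; I handed the job in at about 25 s, and no verdict came back.

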